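# Lock the storeroom fixture with its square T-key

### The job

Close the clamping fixture with its T-key before it goes back on the rack: lift the key out of its black holder, gently put its square end into the recessed socket on top of the fixture until the collar sits on the top face, and turn it clockwise (seen from above) up to the stop, where the crossbar is in line with or square to the fixture's edges. Never force it: the square in the socket may stand at any angle, so feel for it with a light push. Let go and leave the key standing fully home in the socket, and leave the carton, spacer and stepped block where they are.

Things in the scene. Friction and masses are not known exactly. Their poses are not given: they have to be found in the camera images.
- fixture: Dark steel clamping fixture, fixed to the bench, nowhere above 70 mm high. Origin on the bench under it, z up; length along x from -90 to +100 mm, 130 mm wide along y. From x -90 to +30 mm it is a flat top plate with the socket; beyond lie a steel jaw that moves up to 6 mm to +x as the fixture closes, an aluminium bar in the groove and a fixed end jaw.
- socket (a point): Centre of the socket's mouth, level with the fixture's top face (70 mm high), axes as the fixture. A plain round recess, 26 mm in diameter and 10 mm deep, ends at the flat top of a steel spindle with a 13 mm square hole, 18 mm deep, chamfered 1 mm. Resting on the spindle without entering, the key's collar stands 14 mm above the face; fully home it lies on the face.
- spindle (a point): Centre of the top of the spindle, 10 mm below the socket's mouth; axes as the fixture: they do NOT turn with the spindle, whose angle is not measured. It is stiff (0.07 N m) and stays where left. Hole sides in line with the fixture's edges = 0: the open stop is 19 deg clockwise from above, the closed stop 85 deg; it starts at 19 to 65 deg. Any quarter turn of the square key fits.
- key: Plain steel T-key, about 160 g, upright in the holder with its collar on the holder's top. Origin at the centre of the underside of the round collar (30 mm diameter, 5 mm thick), z up. Below: a 12 mm square end 24 mm long, sides along x and y, with about 5 deg of play in the hole either way, so that turned clockwise onto the closed stop the key is at 90 deg, square with the fixture.
- key_bar (a point): Middle of the key's crossbar, 38 mm above the collar's underside; axes as the key. The bar is 64 mm long along x, 12 mm wide along y and 16 mm high, on a stem 12 x 12 mm. Grip it here, across y.
- holder: Black plastic block, fixed to the bench, 70 x 70 mm, 40 mm high, with a loose 22 mm round hole through its middle in which the key stands. Origin on the bench under its middle, z up.
- carton: Open cardboard carton with steel parts in it, 110 x 150 x 60 mm high, loose bystander. Origin at the centre of its underside.
- spacer: Steel stepped round spacer, 56 mm in diameter and 60 mm high, loose bystander standing upright. Origin at the centre of its underside.
- stepblock: Dark steel stepped block, 50 x 110 mm, 45 mm high, loose bystander. Origin at the centre of its underside.
Mind the look-alikes: they are no part of the job. Leave any orange or yellow look-alike of the key alone.

How it is judged:
On the way:
1. the key's square end is in the socket, collar down on the fixture's top face (horizontal distance between key and socket below 0.004 m and z of key in the frame of socket below 0.004 m and angle between key's own z axis and vertical below 0.12 rad), for 0.1 s.
At the end, for the whole second after the job is handed in: The key stands released and at rest in the socket: within 4 mm of its centre, collar within 4 mm of the top face, upright within 0.1 rad, and its crossbar in line with or square to the fixture's edges within 0.14 rad (8 degrees), that is, at the closed stop (horizontal distance between key and socket below 0.004 m and z of key in the frame of socket below 0.004 m and angle between key's own z axis and vertical below 0.1 rad and (angle between the x axis of key and the x axis of fixture, either way round below 0.14 rad or angle between the x axis of key and the x axis of fixture, either way round above 1.43 rad) and linear speed of key below 0.02 m/s); the robot touches nothing.
It fails at once if the key is forced: it presses on the fixture or its spindle with more than 60 N in all (contact force between key and fixture above 60 N).
It fails at once if a bystander is pushed more than 20 mm (distance of any of carton, spacer, stepblock from where it was at the start of the episode above 0.02 m).
It also fails if it takes over 64 s, if anything falls off the work surface, if the arm or the gripper's body presses on something with over 40 N, if the wrist force passes 120 N, or if a joint passes its speed limit or range.

### The arm

A 6-joint arm with a two-finger parallel gripper is mounted at the origin on the work surface. World frame = base frame: x ahead of the robot, y to its left, z up, the work surface at z = 0. Lengths are in m, angles in rad, forces in N, time in s.
With the tool pointing down it reaches from about 0.35 to 0.975 m from the base axis. Payload 7.1 kg.
Tool frame: the origin (TCP) lies at the very end of the fingers, on their centre line; the grasp point (between the pads) lies 19 mm behind it; z points along the fingers, y is the direction in which the jaws open and shut (so a half turn about z gives the same grasp; the last joint's range is limited). The gripper opens to 88 mm and grips with 3 to 60 N. Pads are 20 mm wide; open, the fingers measure 115 mm over their backs; the gripper's body (75 mm by 178 mm) begins 61 mm behind the grasp point.
Start: joints at [-1.198, 0.423, 1.63, -0, 1.089, -0.019], TCP at [0.239, -0.578, 0.223] pointing down, gripper open.
Joint ranges: [-3, 3], [-0.9, 2.11], [0.09, 2.58], [-1.31, 4.45], [0.11, 2.69], [-2.54, 2.54]. Speed limits (rad/s): [2.39, 2.39, 3.01, 3.14, 3.14, 3.14].

### API

Orientations are given as a unit quaternion [x, y, z, w].
In Python, from plant import manip gives the robot as it stands. The module is installed in compiled form; this text tells all that it offers.
- The arm moves only by the tool apply_moves, never from a script. Its argument "deltas" is one flat list of numbers, 7 for each row, row after row: the closure, from -1 (fully open) to 1 (shut), so that 0 is half open, then the shift along the tool's x, y, z in mm, then the turn, a rotation vector about the tool's x, y, z in rad. A call has 1 to 5 rows; each row is the pose to reach, as a shift and turn from the pose measured when the call began, along the tool's axes at that moment; what a row does not reach only later rows make up. A row lasts 1/10 s, in which the tool goes at most 50 mm and 8.59 degrees, less where a joint would pass 70% of its speed; a pose out of reach is approached as far as the arm can. A call with a gripper value outside its range is refused whole. The fingers move at their own pace and stop on an object; the grip force is fixed at half the most. Time passes only in rows, so rows that repeat a pose let the fingers close. It gives the time, the measured TCP pose, the force and the opening at its end, in the units of the state.
- manip.sense(): the state, without advancing time (a new reading comes with each control period).
- manip.read_camera(name): name is "side" or "top" or "wrist"; returns the picture (480x640x3 uint8, red, green, blue); there is no depth.
- manip.camera_model(name): a dict with "fx", "fy", "cx", "cy" (pixels), "k1" (the pictures are not rectified: a ray, as slopes to the right and down, at radius r is drawn at 1 + k1 r^2 times it, then the intrinsics apply), "cam_to_world" (4x4, takes a point from camera to world coordinates); the wrist camera has in their place "hand_eye" (4x4, takes a point from camera to tool coordinates, whose origin is the TCP and whose axes are the flange's). Camera axes: x right, y down, z forward; pixel columns grow to the right and rows downward; lengths in m; the calibration is good to about 2 mm. A picture is of the moment at which its call begins: read the wrist's pose just before it. camera_model takes no time and is no camera call.
- manip.finish_job(): hands the job in, once; it reports no verdict.
The state is a dict: "clock": time; "joints": joint angles; "qvel": joint speeds; "joint_efforts": joint torques, N m; "position": TCP position; "orientation": TCP orientation; "force": force on the tool from outside, world axes, zero at the start; "ft_torque": the same for the moment, N m; "opening": finger opening in m.
Only numpy, scipy, OpenCV 4.12 (cv2) and the standard library are available. Lean on these libraries where they do the work, as an engineer would, in place of code of your own. Each camera call takes 0.05 s, during which the arm holds its last target.

## Working session

There is one attempt and no reset: what is moved stays moved. The work goes in short steps, Python scripts to look and compute and a tool call to move; the robot and the scene stay as the last step left them, time stands still between calls to the robot, and variables do not carry over. Pictures are saved under pics/ and viewed, and the job is handed in when it is done.

Besides the shell and the picture viewer there is one more tool, called after "Emit:" by a JSON object that holds its "method" and its "body". apply_moves: Moves the arm, as the interface text tells. Its arguments: {"type":"object","properties":{"deltas":{"type":"array"}},"required":["deltas"]}

```bash
mkdir -p pics; ls; python3 - <<'E'
from plant import manip
import cv2,numpy as np
for n in ["side","top","wrist"]:
    im=manip.read_camera(n); cv2.imwrite(f"pics/{n}0.png",im[:,:,::-1])
    print(n,manip.camera_model(n))
print(manip.sense())
E
```

```text
pics
side {'fx': 454.8369359822862, 'fy': 454.8369359822862, 'cx': 315.2459298169721, 'cy': 239.7748728806319, 'k1': -0.0714738762986347, 'cam_to_world': array([[ 0.87011138, -0.35346188,  0.34346891,  0.28260055],
       [-0.49248393, -0.65059228,  0.57809105, -0.44596113],
       [ 0.01912507, -0.67215652, -0.74016204,  0.71774934],
       [ 0.        ,  0.        ,  0.        ,  1.        ]])}
top {'fx': 513.2032634357287, 'fy': 513.2032634357287, 'cx': 316.5438332379744, 'cy': 227.95750190562583, 'k1': -0.01916816522949278, 'cam_to_world': array([[-0.00669583, -0.99669854,  0.08091471,  0.52427567],
       [-0.99990534,  0.00570077, -0.01252239,  0.03419906],
       [ 0.01201978, -0.08099089, -0.99664236,  0.94460736],
       [ 0.        ,  0.        ,  0.        ,  1.        ]])}
wrist {'fx': 422.72966547286666, 'fy': 422.72966547286666, 'cx': 315.29396635756075, 'cy': 239.85880406663597, 'k1': -0.07985632025088892, 'hand_eye': array([[ 1.40943108e-03, -9.59045652e-01, -2.83248038e-01,
         7.66664092e-02],
       [ 9.99998977e-01,  1.28235130e-03,  6.34059806e-04,
         
[... 171 characters left out ...]
.00000000e+00]])}
{'clock': 0.15, 'joints': array([-1.19800278e+00,  4.23682548e-01,  1.63048754e+00,  3.49633078e-06,
        1.08858598e+00, -1.89869698e-02]), 'qvel': array([-0.00058833, -0.0026345 , -0.00157245,  0.00011192, -0.00085751,
        0.00052692]), 'joint_efforts': array([-5.10027457e-04, -5.44985604e+01, -2.73919344e+01,  6.44201785e-02,
        2.04324187e-02, -6.22822608e-05]), 'position': array([ 0.23852629, -0.57724083,  0.22208007]), 'orientation': array([ 9.80874770e-01,  1.94639017e-01, -1.00845041e-04, -5.72896774e-04]), 'force': array([-0.24369085, -0.30184093, -0.22411465]), 'ft_torque': array([ 0.02140444, -0.02723788, -0.0071451 ]), 'opening': 0.08755339245039145}
```

View pics/side0.png

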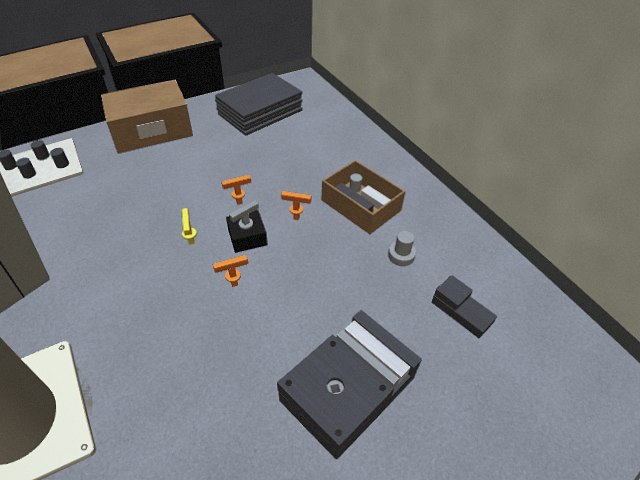

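View pics/top0.png

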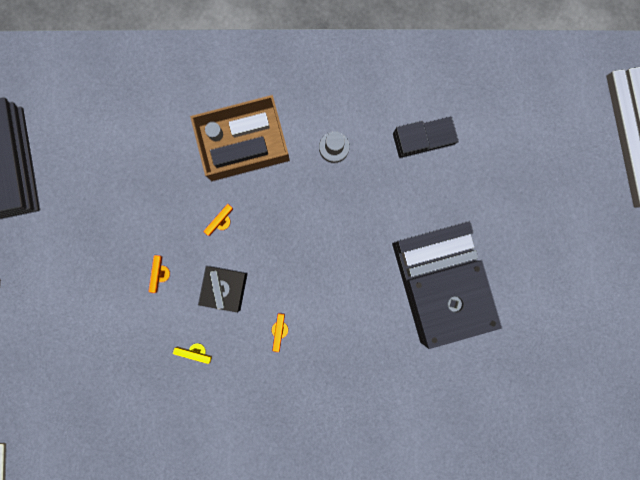

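```bash
cat > h.py <<'E'
import numpy as np,cv2
from plant import manip
from scipy.spatial.transform import Rotation as R
def tcp(s=None):
    s=s or manip.sense(); T=np.eye(4);T[:3,:3]=R.from_quat(s['orientation']).as_matrix();T[:3,3]=s['position'];return T
def cam(n):
    m=manip.camera_model(n)
    T=m['cam_to_world'] if n!='wrist' else tcp()@m['hand_eye']
    return m,T
def ray(n,p,mt=None):
    m,T=mt or cam(n)
    d=np.array([(p[0]-m['cx'])/m['fx'],(p[1]-m['cy'])/m['fy']]);u=d.copy()
    for _ in range(20): u=d/(1+m['k1']*(u@u))
    return T[:3,3],T[:3,:3]@np.array([u[0],u[1],1])
def plane(n,p,z,mt=None):
    o,d=ray(n,np.array(p,float),mt); return o+d*(z-o[2])/d[2]
def tri(n1,p1,n2,p2):
    o1,d1=ray(n1,np.array(p1,float));o2,d2=ray(n2,np.array(p2,float))
    A=np.c_[d1,-d2];t=np.linalg.lstsq(A,o2-o1,rcond=None)[0]
    a=o1+d1*t[0];b=o2+d2*t[1];return (a+b)/2,np.linalg.norm(a-b)
def proj(n,P,mt=None):
    m,T=mt or cam(n); q=np.linalg.inv(T)@np.r_[P,1]; u=q[:2]/q[2]; u=u*(1+m['k1']*(u@u))
    return np.array([u[0]*m['fx']+m['cx'],u[1]*m['fy']+m['cy']])
E
python3 - <<'E'
import cv2
t=cv2.imread('pics/top0.png');s=cv2.imread('pics/side0.png')
a=cv2.resize(t[250:330,180:260],(400,400),interpolation=cv2.INTER_CUBIC)
b=cv2.resize(t[210:360,380:510],(347,400),interpolation=cv2.INTER_CUBIC)
cv2.imwrite('pics/c1.png',cv2.hconcat([a,b]))
a=cv2.resize(s[190:260,210:280],(400,400),interpolation=cv2.INTER_CUBIC)
b=cv2.resize(s[300:460,270:430],(400,400),interpolation=cv2.INTER_CUBIC)
cv2.imwrite('pics/c2.png',cv2.hconcat([a,b]))
E
```

```text
(no output)
```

View pics/c1.png

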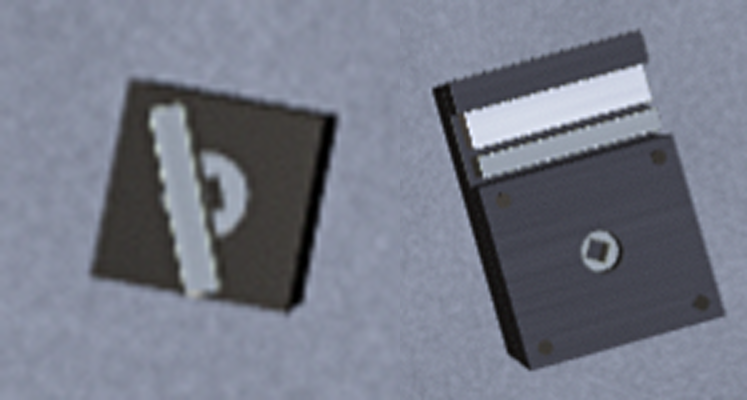

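View pics/c2.png

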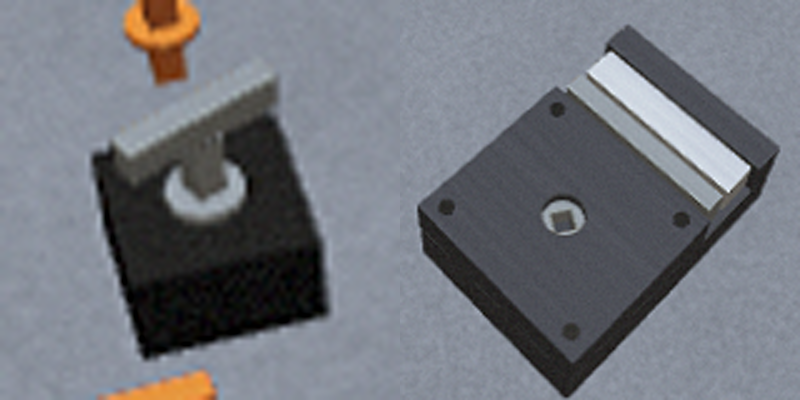

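```bash
python3 - <<'E'
from h import *
c=lambda x,y:(180+x/5-.4,250+y/5-.4)
P=[plane('top',c(*q),.086) for q in [(150,108),(184,104),(219,290),(188,297)]]
P=np.array(P);print(P);print('bar',P.mean(0));e=P[2]+P[3]-P[0]-P[1];print('ang',np.degrees(np.arctan2(e[1],e[0])),np.linalg.norm(e)/2)
f=lambda x,y:(380+(x-400)/2.667-.3,210+y/2.667-.3)
s=f(602,251);print('sock',plane('top',s,.07))
ss=(270+(563-400)/2.5-.3,300+216/2.5-.3);print('side',plane('side',ss,.07),tri('top',s,'side',ss))
for q in [(725,315),(528,369),(478,184),(672,135),(645,35),(435,88)]: print(q,plane('top',f(*q),.07))
sb=[(210+x*70/400-.4,190+y*70/400-.4) for x,y in[(190,112)]]
print('side bar c',plane('side',sb[0],.086))
t=cv2.imread('pics/top0.png');hsv=cv2.cvtColor(t,cv2.COLOR_BGR2HSV)
m=cv2.inRange(hsv,(5,150,100),(35,255,255));n,l,st,ce=cv2.connectedComponentsWithStats(m)
for i in range(1,n):
  if st[i,4]>100: print(st[i],plane('top',ce[i],.06))
E
```

```text
[[0.52278033 0.20193461 0.086     ]
 [0.52403932 0.19063465 0.086     ]
 [0.46254797 0.17854987 0.086     ]
 [0.46031551 0.18879007 0.086     ]]
bar [0.49242078 0.1899773  0.086     ]
ang -168.49550111651163 0.0632488143357251
sock [ 0.46469308 -0.21181305  0.07      ]
side [ 0.46312008 -0.21200839  0.07      ] (array([ 0.46404616, -0.21184567,  0.06875214]), np.float64(0.001287920211774731))
(725, 315) [ 0.42358282 -0.28945756  0.07      ]
(528, 369) [ 0.39110747 -0.1627951   0.07      ]
(478, 184) [ 0.50778434 -0.13342877  0.07      ]
(672, 135) [ 0.53810291 -0.25905499  0.07      ]
(645, 35) [ 0.60261993 -0.24359811  0.07      ]
(435, 88) [ 0.5692548 -0.1070493  0.07     ]
side bar c [0.48942175 0.18809018 0.086     ]
[204 204  29  31 371] [0.61002834 0.19071379 0.06      ]
[149 255  21  38 393] [0.51898651 0.29642217 0.06      ]
[272 313  16  39 373] [0.41956427 0.08856708 0.06      ]
[173 343  38  21 388] [0.38420528 0.23338012 0.06      ]
```

```bash
cat >> h.py <<'E'
def delta(pos,ang):
    """tool-down pose with tool x at world angle ang(deg)"""
    s=manip.sense();T=tcp(s);a=np.radians(ang)
    Rt=np.array([[np.cos(a),np.sin(a),0],[np.sin(a),-np.cos(a),0],[0,0,-1]]) 
    d=T[:3,:3].T@(np.array(pos)-T[:3,3])*1e3
    r=R.from_matrix(T[:3,:3].T@Rt).as_rotvec()
    print('t',s['clock'],'pos',s['position'].round(4),'ang',np.degrees(np.arctan2(T[1,0],T[0,0])).round(2),'j',s['joints'].round(2),'F',s['force'].round(1),'open',s['opening'])
    print('delta mm',d.round(1),'rot',r.round(4)); return d,r
E
python3 -c "
from h import *
delta([.464,-.212,.2],22)
delta([.492,.19,.2],11.5)"
```

```text
t 0.15 pos [ 0.2385 -0.5772  0.2221] ang 22.45 j [-1.2   0.42  1.63  0.    1.09 -0.02] F [-0.2 -0.3 -0.2] open 0.08755339245039145
delta mm [ 347.9 -251.4   22.4] rot [-0.0012 -0.      0.0078]
t 0.15 pos [ 0.2385 -0.5772  0.2221] ang 22.45 j [-1.2   0.42  1.63  0.    1.09 -0.02] F [-0.2 -0.3 -0.2] open 0.08755339245039145
delta mm [ 527.2 -612.3   22.8] rot [-1.200e-03  1.000e-04  1.911e-01]
```

Emit:
{"method": "apply_moves", "body": {"deltas": [0,39,-28,3,0,0,0,0,78,-56,5,0,0,0,0,117,-84,8,0,0,0,0,156,-112,11,0,0,0,0,195,-140,14,0,0,0]}}

```text
clock: 0.65
position: [0.3658, -0.3717, 0.2081]
orientation: [0.981, 0.194, -0.0, -0.001]
force: [0.7, -1.2, 0.1]
opening: 0.051
```

```bash
python3 -c "
from h import *
delta([.464,-.212,.2],22)"
```

```text
t 0.65 pos [ 0.3658 -0.3717  0.2081] ang 22.42 j [-0.82  0.29  1.87  0.    0.98  0.36] F [ 0.7 -1.2  0.1] open 0.051006369179813764
delta mm [ 151.7 -110.1    8.2] rot [-0.0013 -0.      0.0073]
```

Emit:
{"method": "apply_moves", "body": {"deltas": [0,38,-28,2,0,0,0,0,76,-55,4,0,0,0,0,114,-83,6,0,0,0,0,152,-110,8,0,0,0,0,152,-110,8,0,0,0]}}

```text
clock: 1.15
position: [0.4664, -0.2079, 0.2]
orientation: [0.98, 0.197, 0.0, -0.001]
force: [0.1, -0.6, -0.1]
opening: 0.0437
```

```bash
python3 -c "
from h import *
delta([.464,-.212,.2],22)
im=manip.read_camera('wrist')[:,:,::-1];cv2.imwrite('pics/w1.png',im)
print(proj('wrist',[.464,-.212,.07]))
delta([.492,.19,.2],11.5)
"
```

```text
t 1.15 pos [ 0.4664 -0.2079  0.2   ] ang 22.72 j [-0.44  0.29  1.9   0.    0.96  0.73] F [ 0.1 -0.6 -0.1] open 0.04373787036643267
delta mm [-3.8  2.9 -0. ] rot [-0.0021 -0.0006  0.0126]
[315.78006821 229.92721723]
t 1.2 pos [ 0.4653 -0.2098  0.2   ] ang 22.69 j [-0.45  0.29  1.9   0.    0.96  0.73] F [0.1 0.4 0. ] open 0.044004309227427006
delta mm [ 178.9 -358.5    0.5] rot [-0.0016  0.0004  0.1953]
```

View pics/w1.png

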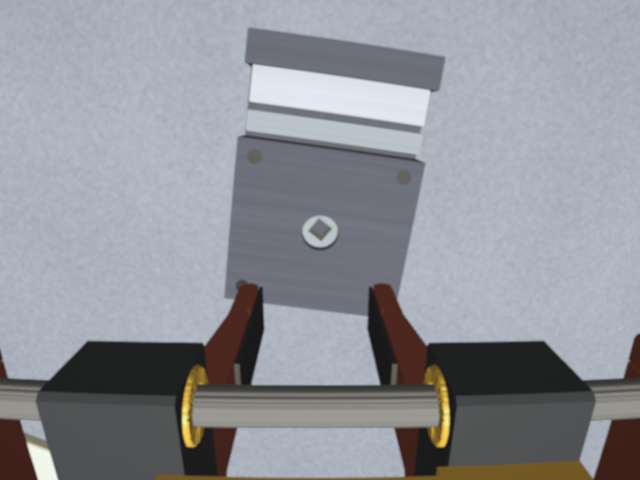

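```bash
python3 -c "
from h import *
print(manip.sense()['position'],manip.sense()['qvel'].round(3))
im=manip.read_camera('wrist')[:,:,::-1];cv2.imwrite('pics/w2.png',im)
print(repr(tcp()))
a=cv2.resize(im[200:260,290:350],(600,600),interpolation=cv2.INTER_CUBIC);cv2.imwrite('pics/w2c.png',a)
a=cv2.resize(im[120:320,200:440],None,fx=3,fy=3,interpolation=cv2.INTER_CUBIC)[:, :800];cv2.imwrite('pics/w2d.png',a)
"
```

```text
[ 0.46528462 -0.20975671  0.1999759 ] [-0.063 -0.004  0.003 -0.013  0.001 -0.024]
array([[ 9.23312565e-01,  3.84048056e-01, -9.98869445e-04,
         4.64615437e-01],
       [ 3.84049059e-01, -9.23311961e-01,  1.15923652e-03,
        -2.11083016e-01],
       [-4.77065572e-04, -1.45395252e-03, -9.99998829e-01,
         2.00021579e-01],
       [ 0.00000000e+00,  0.00000000e+00,  0.00000000e+00,
         1.00000000e+00]])
```

View pics/w2c.png

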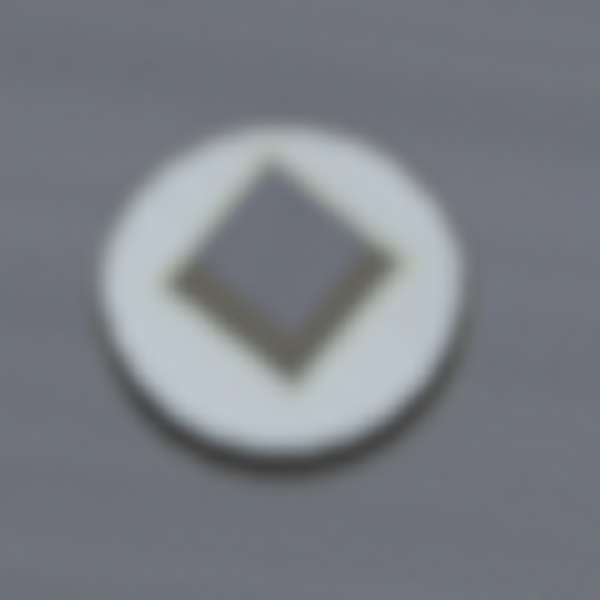

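View pics/w2d.png

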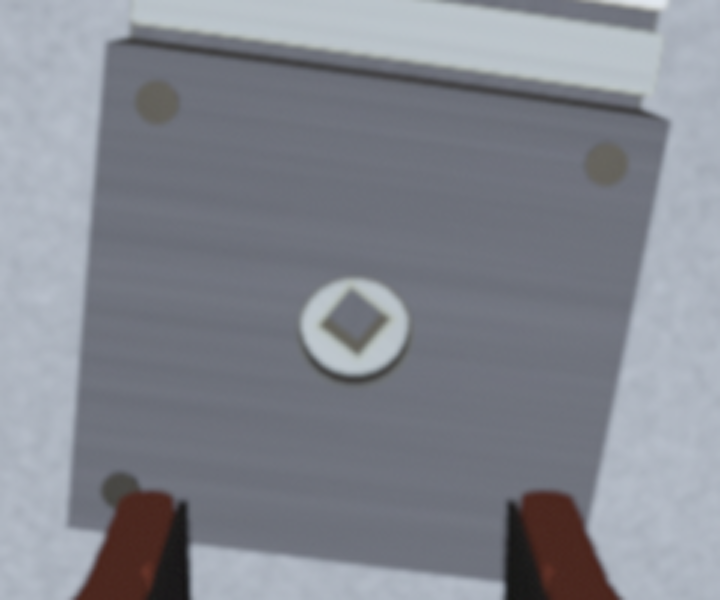

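```bash
python3 -c "
from h import *
m=manip.camera_model('wrist')
T=tcp();T[:3,3]=[ 0.46528462,-0.20975671,0.1999759]
mt=(m,T@m['hand_eye'])
Q=np.array([plane('wrist',(290+x/10-.45,200+y/10-.45),.06,mt) for x,y in[(268,155),(400,262),(292,380),(165,285)]])
print(Q,Q.mean(0))
for i in range(4):
  e=Q[(i+1)%4]-Q[i];print(np.degrees(np.arctan2(e[1],e[0]))%90,np.linalg.norm(e))
print('mouth',plane('wrist',(290+283/10-.45,200+298/10-.45),.07,mt))
f=lambda x,y:(200+x/3-.33,120+y/3-.33)
C=np.array([plane('wrist',f(*q),.07,mt) for q in [(107,40),(668,122),(69,526),(588,505)]])
print(C)
for i,j in((2,0),(3,1),(1,0)):
  e=C[j]-C[i];print(np.degrees(np.arctan2(e[1],e[0])))
delta([.492,.19,.2],11.5)
"
```

```text
[[ 0.47204113 -0.20911525  0.06      ]
 [ 0.46833719 -0.22120129  0.06      ]
 [ 0.45692995 -0.21736926  0.06      ]
 [ 0.46004275 -0.2059011   0.06      ]] [ 0.46433775 -0.21339673  0.06      ]
72.96155649407196 0.012640866626784738
71.43126890528666 0.012033682868604755
74.81411231942923 0.011883108820126756
75.00357160423931 0.012421431029816807
mouth [ 0.46494623 -0.21323129  0.07      ]
[[ 0.50555072 -0.13589263  0.07      ]
 [ 0.53784117 -0.26038872  0.07      ]
 [ 0.39025477 -0.16696111  0.07      ]
 [ 0.44557748 -0.28438963  0.07      ]]
15.08112361208165
14.581399371327574
104.54035921064552
t 1.25 pos [ 0.4646 -0.2111  0.2   ] ang 22.58 j [-0.45  0.29  1.9   0.    0.96  0.73] F [-0.4 -0.2  0.5] open 0.043844594228352456
delta mm [ 179.3 -359.8    0.5] rot [-0.0014  0.0006  0.1935]
```

Emit:
{"method": "apply_moves", "body": {"deltas": [0,20,-40,0,0,0,0.03,0,40,-80,0,0,0,0.06,0,60,-120,0,0,0,0.09,0,80,-160,0,0,0,0.12,0,100,-200,0,0,0,0.15]}}

```text
clock: 1.75
position: [0.4799, 0.0119, 0.2004]
orientation: [0.993, 0.12, -0.0, -0.0]
force: [0.9, -0.2, -0.4]
opening: 0.0439
```

```bash
python3 -c "
from h import *
delta([.492,.19,.2],11.5)"
```

```text
t 1.75 pos [0.4799 0.0119 0.2004] ang 13.77 j [-0.    0.24  1.96  0.    0.94  1.33] F [ 0.9 -0.2 -0.4] open 0.043897113584910157
delta mm [  54.2 -170.1    0.5] rot [-0.001   0.0007  0.0396]
```

Emit:
{"method": "apply_moves", "body": {"deltas": [0,14,-43,0,0,0,0.02,0,28,-86,0,0,0,0.04,0,41,-129,0,0,0,0.04,0,54,-170,0,0,0,0.04,0,54,-170,0,0,0,0.04]}}

```text
clock: 2.25
position: [0.4929, 0.1925, 0.2007]
orientation: [0.995, 0.101, 0.0, -0.001]
force: [0.2, -0.9, 0.1]
opening: 0.0443
```

```bash
python3 -c "
from h import *
im=manip.read_camera('wrist');
print(delta([.492,.19,.2],11.5), manip.sense()['qvel'].round(3))
mt=cam('wrist')
im=manip.read_camera('wrist')[:,:,::-1];cv2.imwrite('pics/w3.png',im)
print(proj('wrist',[.492,.19,.086],mt),mt[1].tolist())
"
```

```text
t 2.3 pos [0.4923 0.1904 0.2004] ang 11.57 j [0.35 0.31 1.86 0.   0.97 1.71] F [-0.8  0.2  0. ] open 0.043960006544737674
delta mm [-0.4  0.3  0.4] rot [-0.0008  0.0005  0.0012]
(array([-0.40532059,  0.34756574,  0.4089881 ]), array([-0.00082082,  0.00051918,  0.00124037])) [-0.049 -0.012  0.031 -0.011  0.003 -0.019]
[313.54359105 233.92820233] [[0.20196338517353277, -0.9391068350695729, -0.27800925052029324, 0.5681014992557064], [-0.9793927992424939, -0.19386795317902236, -0.05661237958367693, 0.2042758861732048], [-0.0007320117466191583, 0.2837138859058264, -0.9589087000872487, 0.361819597665929], [0.0, 0.0, 0.0, 1.0]]
```

View pics/w3.png

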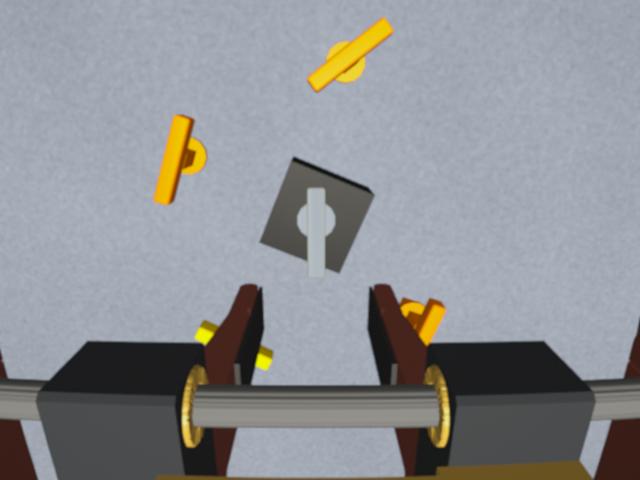

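```bash
python3 -c "
from h import *
m=manip.camera_model('wrist')
T=np.array([[0.20196338517353277, -0.9391068350695729, -0.27800925052029324, 0.5681014992557064], [-0.9793927992424939, -0.19386795317902236, -0.05661237958367693, 0.2042758861732048], [-0.0007320117466191583, 0.2837138859058264, -0.9589087000872487, 0.361819597665929],[0,0,0,1]])
im=cv2.imread('pics/w3.png')
cv2.imwrite('pics/w3c.png',cv2.resize(im[170:290,250:390],None,fx=5,fy=5,interpolation=cv2.INTER_CUBIC))
P=np.array([plane('wrist',p,.086,(m,T)) for p in [(308,188),(324,188),(308,276),(324.5,276)]])
print(P,P.mean(0)); e=P[0]+P[1]-P[2]-P[3];print(np.degrees(np.arctan2(e[1],e[0])))
delta([.492,.19,.2],11.5)
"
```

```text
[[0.52198537 0.19986816 0.086     ]
 [0.52411125 0.18956712 0.086     ]
 [0.46131983 0.18766459 0.086     ]
 [0.46365047 0.17637694 0.086     ]] [0.49276673 0.1883692  0.086     ]
11.840397019823865
t 2.35 pos [0.492  0.1892 0.2003] ang 11.49 j [0.34 0.31 1.86 0.   0.97 1.71] F [-0.  -0.5  0.4] open 0.0439114895278077
delta mm [ 0.2 -0.8  0.3] rot [-0.0005  0.0012 -0.0002]
```

View pics/w3c.png

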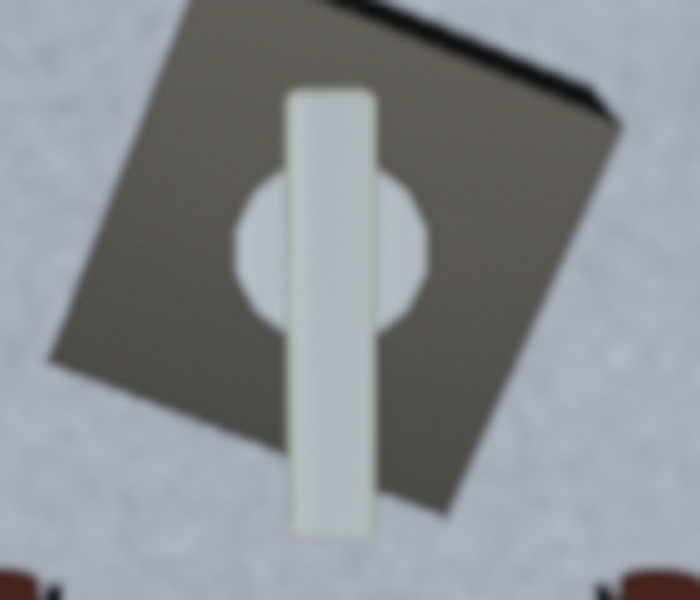

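Emit:
{"method": "apply_moves", "body": {"deltas": [0,0,0,40,0,0,0,0,0,0,80,0,0,0,0,0,0,115,0,0,0,0,0,0,141,0,0,0,0,0,0,141,0,0,0]}}

```text
clock: 2.85
position: [0.4895, 0.186, 0.0563]
orientation: [0.995, 0.099, -0.004, 0.001]
force: [0.3, -0.9, 1.2]
opening: 0.0436
```

```bash
python3 -c "
from h import *
delta([.4925,.189,.059],11.7)"
```

```text
t 2.85 pos [0.4895 0.186  0.0563] ang 11.33 j [0.34 0.54 1.94 0.   0.67 1.71] F [ 0.3 -0.9  1.2] open 0.043573081406484145
delta mm [ 3.5 -2.4 -2.7] rot [ 0.0007  0.0082 -0.0065]
```

Emit:
{"method": "apply_moves", "body": {"deltas": [0,3,-2.4,-2.7,0,0.008,-0.006,0,3,-2.4,-2.7,0,0.008,-0.006,0,3,-2.4,-2.7,0,0.008,-0.006]}}

```text
clock: 3.15
position: [0.4931, 0.1889, 0.0606]
orientation: [0.995, 0.101, 0.001, 0.0]
force: [0.4, 0.8, 0.7]
opening: 0.0441
```

```bash
python3 -c "
from h import *
delta([.4925,.189,.059],11.7)"
```

```text
t 3.15 pos [0.4931 0.1889 0.0606] ang 11.64 j [ 0.34  0.53  1.94 -0.    0.67  1.71] F [0.4 0.8 0.7] open 0.04412461053192518
delta mm [-0.6 -0.2  1.6] rot [ 0.0004 -0.0026 -0.0011]
```

Emit:
{"method": "apply_moves", "body": {"deltas": [0.4,0,0,1,0,-0.002,0,0.7,0,0,1,0,-0.002,0,1,0,0,1,0,-0.002,0,1,0,0,1,0,-0.002,0,1,0,0,1,0,-0.002,0]}}

```text
clock: 3.65
position: [0.4931, 0.189, 0.0597]
orientation: [0.995, 0.101, 0.0, 0.0]
force: [0.0, 0.3, 1.6]
opening: 0.012
```

```bash
python3 -c "
from h import *
delta([.4925,.189,.059],11.7)"
```

```text
t 3.65 pos [0.4931 0.189  0.0597] ang 11.64 j [ 0.34  0.53  1.94 -0.    0.67  1.71] F [0.  0.3 1.6] open 0.011963098985505622
delta mm [-0.6 -0.2  0.7] rot [ 0.0003 -0.0006 -0.001 ]
```

Emit:
{"method": "apply_moves", "body": {"deltas": [1,0,0,-10,0,0,0,1,0,0,-30,0,0,0,1,0,0,-60,0,0,0,1,0,0,-90,0,0,0,1,0,0,-120,0,0,0]}}

```text
clock: 4.15
position: [0.4926, 0.1888, 0.1811]
orientation: [0.995, 0.102, 0.0, 0.0]
force: [0.2, -0.4, -0.9]
opening: 0.0121
```

```bash
python3 -c "
from h import *
manip.read_camera('wrist')
manip.read_camera('wrist')
T=tcp()
im=manip.read_camera('wrist')[:,:,::-1];cv2.imwrite('pics/w4.png',im)
print(T.tolist())
delta([.4645,-.2125,.18],73.6)
"
```

```text
[[0.979350600150596, 0.20202965872509868, 0.007511256891335316, 0.49533932386686225], [0.2020186329025425, -0.9793791924966688, 0.0022066410584253766, 0.18987281946050524], [0.007802175648833491, -0.0006436613963184773, -0.9999693554080304, 0.18385691243342248], [0.0, 0.0, 0.0, 1.0]]
t 4.3 pos [0.4941 0.1894 0.1817] ang 11.65 j [ 0.34  0.34  1.88 -0.    0.92  1.71] F [ 0.1  0.4 -1.5] open 0.012186497635588555
delta mm [-110.2  387.7    1.1] rot [ 0.0024 -0.0045 -1.0812]
```

View pics/w4.png

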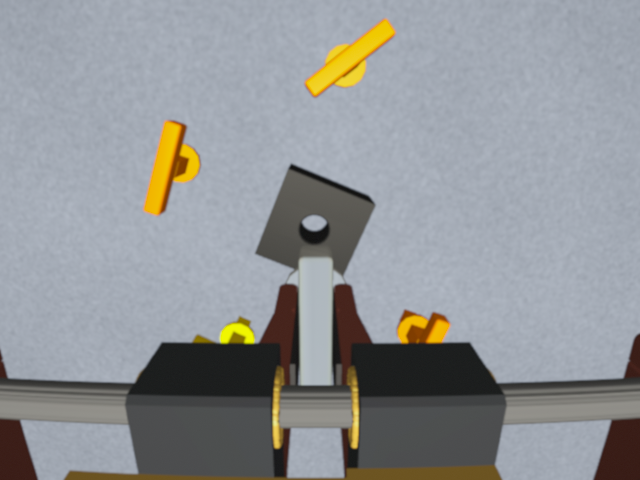

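```bash
python3 -c "
from h import *
m=manip.camera_model('wrist')
im=cv2.imread('pics/w4.png')
cv2.imwrite('pics/w4c.png',cv2.resize(im[215:315,260:370],None,fx=6,fy=6,interpolation=cv2.INTER_CUBIC))
for p in [(300,257.5),(332,257.5)]: print(plane('wrist',p,-.0277,(m,m['hand_eye'])))
print(proj('wrist',[.032,0,-.0277],(m,m['hand_eye'])))
"
```

```text
[ 0.03127157 -0.00354274 -0.0277    ]
[ 0.03128621  0.00714917 -0.0277    ]
[310.59894735 255.44773576]
```

View pics/w4c.png

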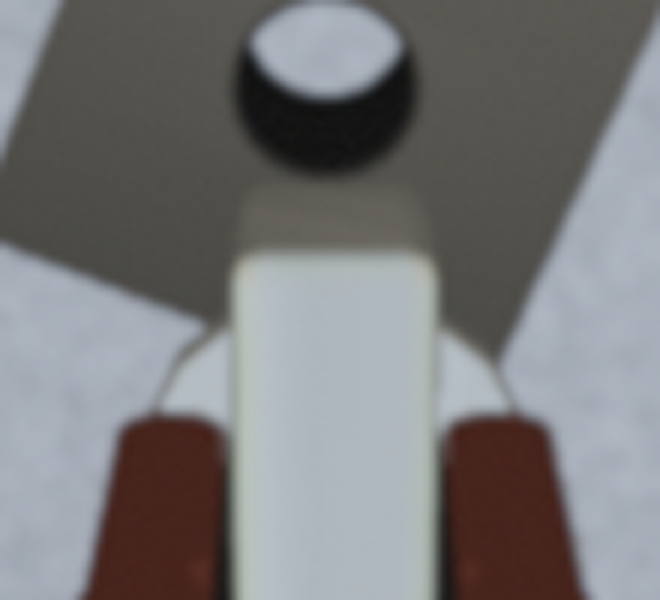

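Emit:
{"method": "apply_moves", "body": {"deltas": [1,-11,39,0,0,0,-0.11,1,-22,78,0,0,0,-0.22,1,-33,117,0,0,0,-0.33,1,-44,156,0,0,0,-0.44,1,-55,195,0,0,0,-0.55]}}

```text
clock: 4.8
position: [0.4781, -0.0141, 0.18]
orientation: [0.929, 0.37, 0.001, -0.0]
force: [0.6, 0.0, -2.2]
opening: 0.0121
```

```bash
python3 -c "
from h import *
delta([.464,-.2112,.18],73.6)
"
```

```text
t 4.8 pos [ 0.4781 -0.0141  0.18  ] ang 43.45 j [-0.06  0.27  1.98  0.    0.89  0.76] F [ 0.6  0.  -2.2] open 0.012082228902172821
delta mm [-145.8  133.5   -0.3] rot [ 0.0009 -0.0021 -0.5262]
```

Emit:
{"method": "apply_moves", "body": {"deltas": [1,-29,27,0,0,0,-0.11,1,-58,54,0,0,0,-0.22,1,-88,81,0,0,0,-0.33,1,-117,107,0,0,0,-0.44,1,-146,133.5,0,0,0,-0.526]}}

```text
clock: 5.3
position: [0.4623, -0.2125, 0.1781]
orientation: [0.8, 0.601, 0.0, -0.001]
force: [1.2, 0.2, -2.4]
opening: 0.0118
```

Emit:
{"method": "apply_moves", "body": {"deltas": [1,0,0,0,0,0,0]}}

```text
clock: 5.4
position: [0.4615, -0.2158, 0.1769]
orientation: [0.8, 0.6, -0.0, -0.001]
force: [0.3, 1.1, -1.3]
opening: 0.0118
```

```bash
python3 -c "
from h import *
delta([.464,-.2112,.18],73.6)
"
```

```text
t 5.4 pos [ 0.4615 -0.2158  0.1769] ang 73.72 j [-0.46  0.32  1.92  0.    0.91 -0.18] F [ 0.3  1.1 -1.3] open 0.011828735286597407
delta mm [ 5.1  1.1 -3.1] rot [-0.0025 -0.0017  0.0021]
```

Emit:
{"method": "apply_moves", "body": {"deltas": [1,5,1,-13,0,0,0,1,5,1,-13,0,0,0,1,5,1,-13,0,0,0,1,5,1,-13,0,0,0]}}

```text
clock: 5.8
position: [0.464, -0.2102, 0.1899]
orientation: [0.8, 0.6, -0.0, -0.002]
force: [-0.9, -0.2, -1.6]
opening: 0.0121
```

```bash
python3 -c "
from h import *
delta([.464,-.2112,.18],73.6)
T=tcp();print(manip.sense()['qvel'].round(3))
im=manip.read_camera('wrist')[:,:,::-1];cv2.imwrite('pics/w5.png',im)
np.save('T5.npy',T)
cv2.imwrite('pics/s5.png',manip.read_camera('side')[:,:,::-1])
"
```

```text
t 5.8 pos [ 0.464  -0.2102  0.1899] ang 73.81 j [-0.45  0.3   1.91  0.    0.94 -0.17] F [-0.9 -0.2 -1.6] open 0.01208491862690697
delta mm [-1.   0.3  9.9] rot [-0.0025 -0.0017  0.0036]
[-0.006  0.002 -0.001 -0.001 -0.    -0.003]
```

View pics/w5.png

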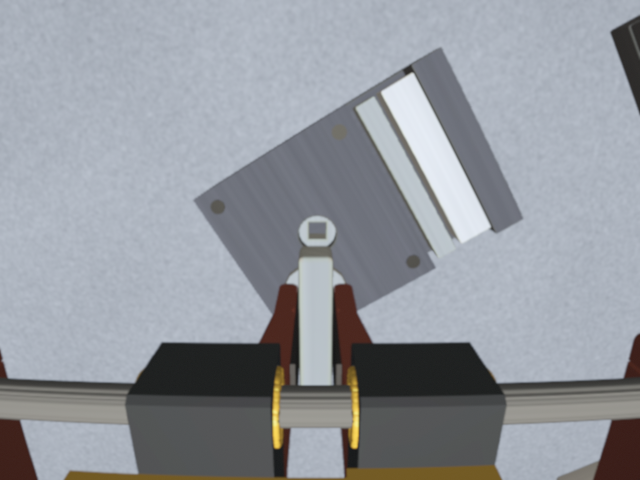

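View pics/s5.png

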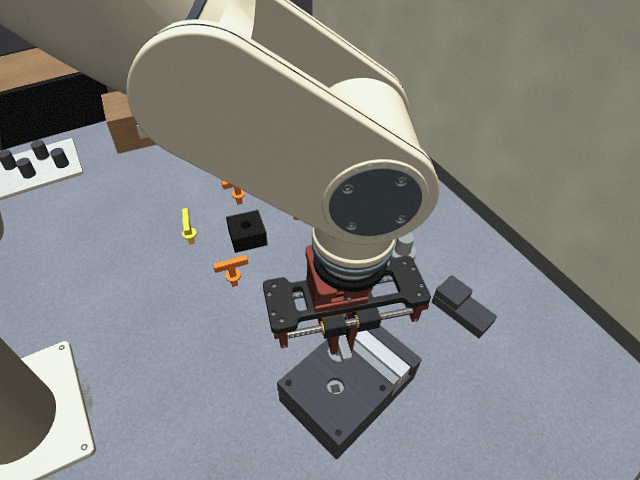

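```bash
python3 -c "
from h import *
im=cv2.imread('pics/w5.png')
cv2.imwrite('pics/w5c.png',cv2.resize(im[210:270,285:350],None,fx=10,fy=10,interpolation=cv2.INTER_CUBIC))
"
```

```text
(no output)
```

View pics/w5c.png

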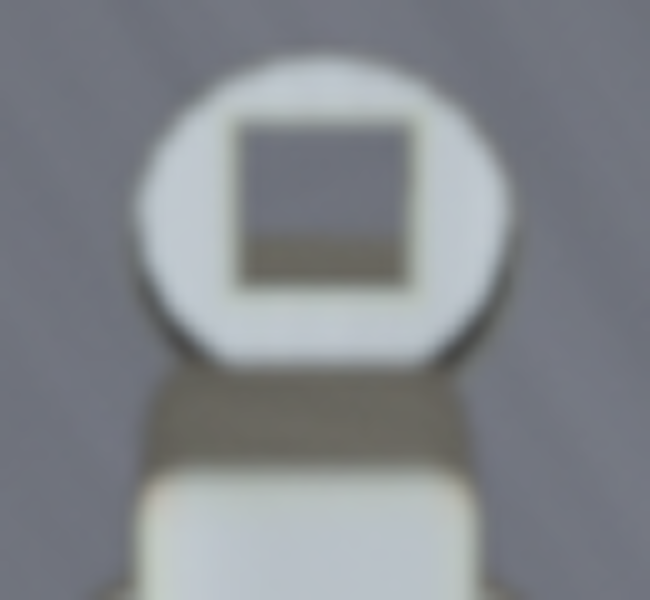

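```bash
python3 -c "
from h import *
m=manip.camera_model('wrist');T=np.load('T5.npy');mt=(m,T@m['hand_eye'])
Q=np.array([plane('wrist',(285+x/10-.45,210+y/10-.45),.06,mt) for x,y in[(228,110),(424,111),(418,296),(230,296)]])
c=Q.mean(0);print(Q.round(4),c);L=(np.linalg.inv(T)@np.c_[Q,np.ones(4)].T).T*1e3;print('tool',L.round(2),L.mean(0))
for i in range(4):
  e=Q[(i+1)%4]-Q[i];print(np.degrees(np.arctan2(e[1],e[0]))%90,np.linalg.norm(e))
"
```

```text
[[ 0.4596 -0.2043  0.06  ]
 [ 0.4729 -0.2082  0.06  ]
 [ 0.4688 -0.2212  0.06  ]
 [ 0.4559 -0.2175  0.06  ]] [ 0.46430463 -0.21280033  0.06      ]
tool [[   4.25   -5.56  129.92 1000.  ]
 [   4.2     8.34  129.88 1000.  ]
 [  -9.47    8.03  129.86 1000.  ]
 [  -9.5    -5.47  129.89 1000.  ]] [  -2.63014184    1.33470903  129.88887653 1000.        ]
73.6126908718863 0.013903415386926023
72.52064095048422 0.013675748523073957
73.9163627089462 0.013505402967545847
74.18609434159059 0.01374553217784343
```

```bash
python3 -c "
from h import *
m=manip.camera_model('wrist');T=np.load('T5.npy');print(T);print(m['hand_eye'],m['cx'],m['fx'])
p=(316.45,229.85)
print(plane('wrist',(285+32.5-.45,210+20.3-.45),.12989,(m,m['hand_eye'])), T)
q=plane('wrist',(285+32.5-.45,210+20.3-.45),.06,(m,T@m['hand_eye']));print(np.linalg.inv(T)@np.r_[q,1],q)
"
```

```text
[[ 0.27889143  0.96032067 -0.001946    0.46400917]
 [ 0.96032104 -0.27888671  0.0023867  -0.21021232]
 [ 0.00174929 -0.00253441 -0.99999526  0.18989624]
 [ 0.          0.          0.          1.        ]]
[[ 1.41063358e-03 -9.58905721e-01 -2.83721393e-01  7.61820442e-02]
 [ 9.99998703e-01  1.13225852e-03  1.14514658e-03 -2.55844316e-04]
 [-7.76841642e-04 -2.83722641e-01  9.58906074e-01 -1.61453556e-01]
 [ 0.00000000e+00  0.00000000e+00  0.00000000e+00  1.00000000e+00]] 315.29396635756075 422.72966547286666
[-0.00256919  0.00133497  0.12989   ] [[ 0.27889143  0.96032067 -0.001946    0.46400917]
 [ 0.96032104 -0.27888671  0.0023867  -0.21021232]
 [ 0.00174929 -0.00253441 -0.99999526  0.18989624]
 [ 0.          0.          0.          1.        ]]
[-0.00256892  0.00133497  0.12988898  1.        ] [ 0.46432195 -0.21274161  0.06      ]
```

```bash
python3 -c "
from h import *
for n in ('wrist','wrist','wrist','wrist'):
  print(manip.camera_model(n)['hand_eye'][:,3])
print(manip.camera_model('top')['cam_to_world'][:,3],manip.camera_model('side')['cam_to_world'][:,3])
H=[manip.camera_model('wrist')['hand_eye'][:3,3] for _ in range(300)];print(np.mean(H,0),np.std(H,0))
"; python3 -c "
from h import *
print(manip.camera_model('wrist')['hand_eye'][:,3])
m=manip.camera_model('wrist');im=cv2.imread('pics/w5.png')
print(plane('wrist',(300,257.5),-.0277,(m,m['hand_eye'])),plane('wrist',(332,257.5),-.0277,(m,m['hand_eye'])),manip.sense()['joints'])"
```

```text
[ 7.61820442e-02 -2.55844316e-04 -1.61453556e-01  1.00000000e+00]
[ 7.61820442e-02 -2.55844316e-04 -1.61453556e-01  1.00000000e+00]
[ 7.61820442e-02 -2.55844316e-04 -1.61453556e-01  1.00000000e+00]
[ 7.61820442e-02 -2.55844316e-04 -1.61453556e-01  1.00000000e+00]
[0.52427567 0.03419906 0.94460736 1.        ] [ 0.28260055 -0.44596113  0.71774934  1.        ]
[ 0.07618204 -0.00025584 -0.16145356] [1.38777878e-17 0.00000000e+00 1.38777878e-16]
[ 7.61820442e-02 -2.55844316e-04 -1.61453556e-01  1.00000000e+00]
[ 0.03045334 -0.0051981  -0.0277    ] [ 0.03046545  0.00549554 -0.0277    ] [-4.50060242e-01  3.00377459e-01  1.90767766e+00  1.58894174e-03
  9.36410560e-01 -1.68133480e-01]
```

```bash
python3 -c "
from h import *
delta([.4646,-.2115,.115],73.6)
"
```

```text
t 5.9 pos [ 0.464  -0.2105  0.1898] ang 73.79 j [-0.45  0.3   1.91  0.    0.94 -0.17] F [-0.6 -0.1 -1.1] open 0.011802285423017126
delta mm [-0.9  1.1 74.8] rot [-0.0026 -0.0017  0.0034]
```

Emit:
{"method": "apply_moves", "body": {"deltas": [1,0,0.5,25,-0.0026,-0.0017,0.003,1,-0.5,1,50,-0.0026,-0.0017,0.003,1,-0.9,1.1,68,-0.0026,-0.0017,0.003,1,-0.9,1.1,75,-0.0026,-0.0017,0.003,1,-0.9,1.1,75,-0.0026,-0.0017,0.003]}}

```text
clock: 6.4
position: [0.4641, -0.211, 0.1141]
orientation: [0.801, 0.599, -0.0, -0.001]
force: [1.1, -0.5, -2.0]
opening: 0.012
```

```bash
python3 -c "
from h import *
delta([.4646,-.2115,.108],73.6)
"
```

```text
t 6.4 pos [ 0.4641 -0.211   0.1141] ang 73.64 j [-0.45  0.42  1.95  0.    0.77 -0.16] F [ 1.1 -0.5 -2. ] open 0.012047847212339926
delta mm [-0.4  0.6  6.1] rot [-0.0021 -0.0004  0.0007]
```

Emit:
{"method": "apply_moves", "body": {"deltas": [1,-0.4,0.6,2,-0.002,0,0,1,-0.4,0.6,4,-0.002,0,0,1,-0.4,0.6,6,-0.002,0,0,1,-0.4,0.6,7.5,-0.002,0,0,1,-0.4,0.6,7.5,-0.002,0,0]}}

```text
clock: 6.9
position: [0.4645, -0.2116, 0.1066]
orientation: [0.801, 0.599, 0.0, -0.0]
force: [-0.2, 0.5, -1.6]
opening: 0.0117
```

```bash
python3 -c "
from h import *
delta([.4646,-.2115,.103],73.6);print(manip.sense()['ft_torque'])
"
```

```text
t 6.9 pos [ 0.4645 -0.2116  0.1066] ang 73.63 j [-0.45  0.43  1.96  0.    0.75 -0.17] F [-0.2  0.5 -1.6] open 0.011715688907430983
delta mm [0.1 0.  3.6] rot [ 0.0001 -0.0004  0.0006]
[-0.09031749 -0.06374265 -0.03405014]
```

Now slow feeling steps past the expected contact height (~0.1037).

Emit:
{"method": "apply_moves", "body": {"deltas": [1,0,0,1,0,0,0,1,0,0,2,0,0,0,1,0,0,3,0,0,0,1,0,0,3.5,0,0,0,1,0,0,4,0,0,0]}}

```text
clock: 7.4
position: [0.4645, -0.2115, 0.1025]
orientation: [0.801, 0.599, 0.0, -0.0]
force: [0.5, 0.7, -1.1]
opening: 0.0119
```

```bash
python3 -c "
from h import *
delta([.4646,-.2115,.103],73.6);print(manip.sense()['ft_torque'])
"
```

```text
t 7.4 pos [ 0.4645 -0.2115  0.1025] ang 73.63 j [-0.45  0.44  1.96  0.    0.74 -0.17] F [ 0.5  0.7 -1.1] open 0.011895176184650977
delta mm [ 0.1  0.1 -0.5] rot [-0.     -0.0004  0.0006]
[-0.08441723 -0.07622753  0.0079904 ]
```

Emit:
{"method": "apply_moves", "body": {"deltas": [1,0,0,1,0,0,0,1,0,0,2,0,0,0,1,0,0,3,0,0,0,1,0,0,3.5,0,0,0]}}

```text
clock: 7.8
position: [0.4645, -0.2115, 0.0989]
orientation: [0.801, 0.599, 0.0, -0.0]
force: [-0.2, -0.5, -2.2]
opening: 0.0119
```

```bash
python3 -c "
from h import *
delta([.4646,-.2115,.0897],73.6);print(manip.sense()['ft_torque'])
"
```

```text
t 7.8 pos [ 0.4645 -0.2115  0.0989] ang 73.64 j [-0.45  0.45  1.96  0.    0.73 -0.17] F [-0.2 -0.5 -2.2] open 0.011937807222597605
delta mm [0.  0.1 9.2] rot [-0.0001 -0.0004  0.0007]
[-0.07247014 -0.0500956  -0.0156678 ]
```

Entered freely. Continue down to just above home, then touch gently.

Emit:
{"method": "apply_moves", "body": {"deltas": [1,0,0,1.5,0,0,0,1,0,0,3,0,0,0,1,0,0,4.5,0,0,0,1,0,0,6,0,0,0,1,0,0,7,0,0,0]}}

```text
clock: 8.3
position: [0.4644, -0.2115, 0.0917]
orientation: [0.801, 0.599, 0.0, -0.0]
force: [-0.1, -0.5, -3.0]
opening: 0.0117
```

Emit:
{"method": "apply_moves", "body": {"deltas": [1,0,0,0.5,0,0,0,1,0,0,1,0,0,0,1,0,0,1.3,0,0,0]}}

```text
clock: 8.6
position: [0.4645, -0.2115, 0.0904]
orientation: [0.801, 0.599, 0.0, -0.0]
force: [-0.6, 0.0, -1.3]
opening: 0.0117
```

```bash
python3 -c "
from h import *
delta([.4646,-.2115,.0897],73.6);print(manip.sense()['ft_torque'])
"
```

```text
t 8.6 pos [ 0.4645 -0.2115  0.0904] ang 73.63 j [-0.45  0.46  1.96  0.    0.72 -0.17] F [-0.6  0.  -1.3] open 0.011681767424360499
delta mm [0.  0.1 0.7] rot [-0.0003 -0.0004  0.0006]
[-0.0227454  -0.10642415  0.0384324 ]
```

Emit:
{"method": "apply_moves", "body": {"deltas": [1,0,0,0.3,0,0,0,1,0,0,0.6,0,0,0,1,0,0,0.9,0,0,0]}}

```text
clock: 8.9
position: [0.4645, -0.2115, 0.0897]
orientation: [0.801, 0.599, 0.0, -0.0]
force: [-0.8, 0.8, 3.5]
opening: 0.012
```

```bash
python3 -c "
from h import *
delta([.4646,-.2115,.0897],14.7);print(manip.sense()['ft_torque'])
"
```

```text
t 8.9 pos [ 0.4645 -0.2115  0.0897] ang 73.64 j [-0.45  0.46  1.96  0.    0.71 -0.17] F [-0.8  0.8  3.5] open 0.012017931528228927
delta mm [ 0.   0.1 -0. ] rot [-5.0000e-04 -3.0000e-04  1.0286e+00]
[0.09135089 0.17180626 0.0243908 ]
```

Emit:
{"method": "apply_moves", "body": {"deltas": [1,0,0.1,0,0,0,0.08,1,0,0.2,0,0,0,0.16,1,0,0.26,0,0,0,0.24,1,-0.05,0.34,0,0,0,0.32,1,-0.1,0.42,0,0,0,0.4]}}

```text
clock: 9.4
position: [0.4648, -0.2114, 0.0897]
orientation: [0.904, 0.427, 0.0, -0.0]
force: [0.2, 0.9, -0.6]
opening: 0.0118
```

```bash
python3 -c "
from h import *
delta([.4646,-.2115,.0897],14.7);print(manip.sense()['ft_torque'], tcp()[:3,:3].T@manip.sense()['force'])
"
```

```text
t 9.4 pos [ 0.4648 -0.2114  0.0897] ang 50.53 j [-0.45  0.46  1.96  0.    0.72  0.24] F [ 0.2  0.9 -0.6] open 0.011834288005572551
delta mm [-0.2 -0.1  0. ] rot [-9.000e-04 -2.000e-04  6.254e-01]
[ 0.35483083 -0.01607321  0.06151752] [ 0.80629751 -0.46433191  0.57500924]
```

Emit:
{"method": "apply_moves", "body": {"deltas": [1,0,0.1,0,0,0,0.08,1,0,0.2,0,0,0,0.16,1,0,0.26,0,0,0,0.24,1,-0.05,0.34,0,0,0,0.32,1,-0.1,0.42,0,0,0,0.4]}}

```text
clock: 9.9
position: [0.4649, -0.2116, 0.0897]
orientation: [0.971, 0.237, -0.0, -0.001]
force: [-0.7, 0.6, -0.5]
opening: 0.0121
```

```bash
python3 -c "
from h import *
delta([.4646,-.2115,.0897],14.7);print(manip.sense()['ft_torque'], tcp()[:3,:3].T@manip.sense()['force'])
"
```

```text
t 9.9 pos [ 0.4649 -0.2116  0.0897] ang 27.43 j [-0.45  0.46  1.96  0.    0.72  0.64] F [-0.7  0.6 -0.5] open 0.01208156336531731
delta mm [-0.2 -0.2  0. ] rot [-1.300e-03  2.000e-04  2.222e-01]
[0.25574213 0.00074083 0.11009058] [-0.35374953 -0.8880806   0.4834205 ]
```

Emit:
{"method": "apply_moves", "body": {"deltas": [1,0,0.06,0,0,0,0.06,1,0,0.12,0,0,0,0.12,1,0,0.15,0,0,0,0.17,1,0,0.17,0,0,0,0.19]}}

```text
clock: 10.3
position: [0.4649, -0.2116, 0.0897]
orientation: [0.99, 0.143, -0.0, -0.001]
force: [0.2, 0.7, -1.4]
opening: 0.0118
```

```bash
python3 -c "
from h import *
delta([.4646,-.2115,.0897],14.7);print(manip.sense()['ft_torque'], tcp()[:3,:3].T@manip.sense()['force'])
"
```

```text
t 10.3 pos [ 0.4649 -0.2116  0.0897] ang 16.48 j [-0.45  0.46  1.96  0.    0.72  0.83] F [ 0.2  0.7 -1.4] open 0.011840587317122588
delta mm [-0.3 -0.2  0. ] rot [-0.0015  0.0004  0.0311]
[0.10458265 0.03972121 0.08592889] [ 0.35512326 -0.66247198  1.38235555]
```

Emit:
{"method": "apply_moves", "body": {"deltas": [1,0,0,0,0,0,0.015,1,0,0,0,0,0,0.03,1,0,0,0,0,0,0.035]}}

```text
clock: 10.6
position: [0.465, -0.2117, 0.0897]
orientation: [0.992, 0.126, -0.0, -0.001]
force: [-0.8, 0.3, -1.5]
opening: 0.012
```

```bash
python3 -c "
from h import *
delta([.4646,-.2115,.0897],14.7);print(manip.sense()['ft_torque'], tcp()[:3,:3].T@manip.sense()['force'])
"
```

```text
t 10.6 pos [ 0.465  -0.2117  0.0897] ang 14.46 j [-0.45  0.46  1.96  0.    0.72  0.87] F [-0.8  0.3 -1.5] open 0.011976403013615366
delta mm [-0.3 -0.3  0. ] rot [-0.0014  0.0004 -0.0042]
[0.08362779 0.06080602 0.06719201] [-0.75697311 -0.46103399  1.45195314]
```

Emit:
{"method": "apply_moves", "body": {"deltas": [1,0,0,0,0,0,0.01,1,0,0,0,0,0,0.02,1,0,0,0,0,0,0.03]}}

```text
clock: 10.9
position: [0.4649, -0.2117, 0.0897]
orientation: [0.994, 0.111, -0.0, -0.001]
force: [0.2, 0.5, -0.4]
opening: 0.0115
```

```bash
python3 -c "
from h import *
delta([.4646,-.2115,.0897],14.7);print(manip.sense()['ft_torque'], tcp()[:3,:3].T@manip.sense()['force'])
"
```

```text
t 10.9 pos [ 0.4649 -0.2117  0.0897] ang 12.7 j [-0.45  0.46  1.96  0.    0.72  0.9 ] F [ 0.2  0.5 -0.4] open 0.01152148661828811
delta mm [-0.3 -0.3  0. ] rot [-0.0014  0.0004 -0.0349]
[0.13713076 0.04594774 0.08886963] [ 0.25950463 -0.44421036  0.39722283]
```

```bash
python3 -c "
from h import *
np.save('T6.npy',tcp())
im=manip.read_camera('wrist')[:,:,::-1];cv2.imwrite('pics/w6.png',im)
cv2.imwrite('pics/t6.png',manip.read_camera('top')[:,:,::-1])
"
```

```text
(no output)
```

View pics/w6.png

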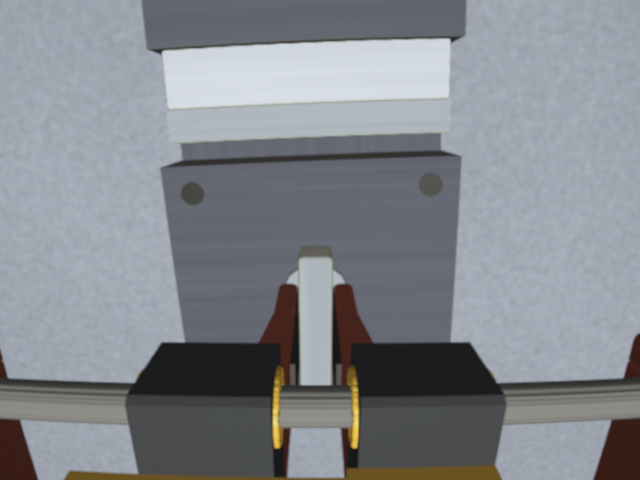

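Emit:
{"method": "apply_moves", "body": {"deltas": [1,0,0,0,0,0,0.01,1,0,0,0,0,0,0.02,1,0,0,0,0,0,0.02]}}

```text
clock: 11.3
position: [0.4649, -0.2117, 0.0897]
orientation: [0.995, 0.101, -0.0, -0.001]
force: [-0.3, 1.0, -0.4]
opening: 0.0114
```

```bash
python3 -c "
from h import *
delta([.4646,-.2115,.0897],14.7);print(manip.sense()['ft_torque'], tcp()[:3,:3].T@manip.sense()['force'])
m=manip.camera_model('wrist');T=np.load('T6.npy');mt=(m,T@m['hand_eye'])
A=[plane('wrist',p,.07,mt) for p in [(163,168),(460,155)]];e=A[1]-A[0];print('plate',np.degrees(np.arctan2(e[1],e[0]))%90)
A=[plane('wrist',p,.07,mt) for p in [(167,51),(449,38)]];e=A[1]-A[0];print('bar',np.degrees(np.arctan2(e[1],e[0]))%90)
A=[plane('wrist',p,.07,mt) for p in [(192.5,193),(430.5,184)]];e=A[1]-A[0];print('holes',np.degrees(np.arctan2(e[1],e[0]))%90)
"
```

```text
t 11.3 pos [ 0.4649 -0.2117  0.0897] ang 11.57 j [-0.45  0.46  1.96  0.    0.72  0.92] F [-0.3  1.  -0.4] open 0.011442232053110804
delta mm [-0.3 -0.2  0. ] rot [-0.0013  0.0005 -0.0547]
[-0.00347293 -0.00550098  0.18891512] [-0.13347049 -1.02231626  0.36928861]
plate 15.262466128058364
bar 15.200064918012842
holes 14.967066986519981
```

Emit:
{"method": "apply_moves", "body": {"deltas": [1,0,0,0,0,0,-0.02,1,0,0,0,0,0,-0.035,1,0,0,0,0,0,-0.035]}}

```text
clock: 11.6
position: [0.465, -0.2117, 0.0897]
orientation: [0.993, 0.118, -0.0, -0.001]
force: [-0.4, 0.8, -1.7]
opening: 0.0116
```

```bash
python3 -c "
from h import *
delta([.4646,-.2115,.0897],14.7);print(manip.sense()['ft_torque'])
"
```

```text
t 11.6 pos [ 0.465  -0.2117  0.0897] ang 13.6 j [-0.45  0.46  1.96  0.    0.72  0.88] F [-0.4  0.8 -1.7] open 0.011589649305563802
delta mm [-0.3 -0.2  0. ] rot [-0.0014  0.0004 -0.0192]
[0.04971425 0.00296473 0.00958398]
```

Emit:
{"method": "apply_moves", "body": {"deltas": [0.6,0,0,0,0,0,0,0.3,0,0,0,0,0,0,0,0,0,0,0,0,0,0,0,0,0,0,0,0,0,0,0,0,0,0,0]}}

```text
clock: 12.1
position: [0.465, -0.2117, 0.0898]
orientation: [0.993, 0.118, -0.0, -0.001]
force: [0.5, 0.5, -0.3]
opening: 0.0433
```

Emit:
{"method": "apply_moves", "body": {"deltas": [0,0,0,-15,0,0,0,0,0,0,-40,0,0,0,0,0,0,-70,0,0,0,0,0,0,-105,0,0,0,0,0,0,-105,0,0,0]}}

```text
clock: 12.6
position: [0.4676, -0.2131, 0.199]
orientation: [0.993, 0.118, 0.003, 0.001]
force: [0.9, 0.3, 0.5]
opening: 0.0436
```

```bash
python3 -c "
from h import *
manip.read_camera('wrist');manip.read_camera('wrist')
np.save('T7.npy',tcp());delta([.4646,-.2115,.2],14.7)
im=manip.read_camera('wrist')[:,:,::-1];cv2.imwrite('pics/w7.png',im)
cv2.imwrite('pics/s7.png',manip.read_camera('side')[:,:,::-1])
"
```

```text
t 12.7 pos [ 0.4654 -0.212   0.1954] ang 13.6 j [-0.45  0.29  1.9   0.    0.95  0.88] F [-1.1 -0.4 -0.2] open 0.04389825825079226
delta mm [-0.7 -0.7 -4.6] rot [-0.0001 -0.0011 -0.0191]
```

View pics/w7.png

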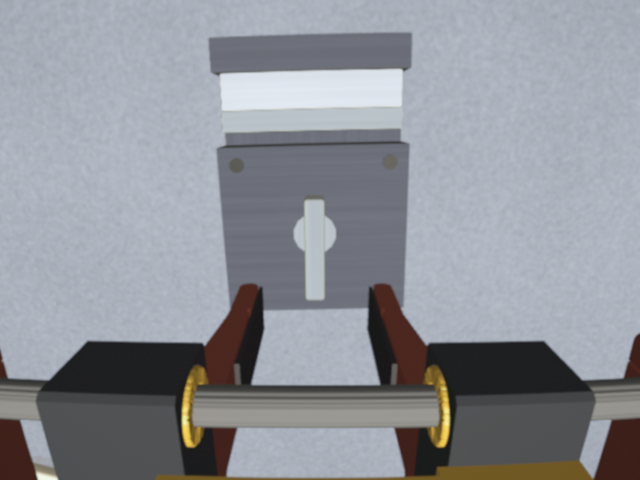

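View pics/s7.png

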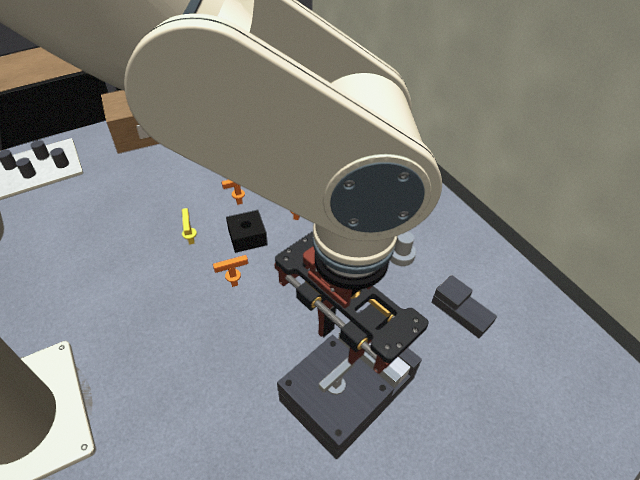

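```bash
python3 -c "
from h import *
s=manip.sense();print(s['qvel'].round(3),s['force'].round(1));print(manip.finish_job())"
```

```text
[-0.001  0.013  0.004  0.     0.003 -0.   ] [ 0.  -0.3 -0.3]
the job is handed in; nothing more can be done
None
```

The key is released and standing fully home in the socket at the closed stop. I handed the job in at about 12.8 s; no verdict was reported.

- **Insertion:** I lifted the grey key from the black holder, lined it up with the square hole as the wrist camera saw it (about 31° clockwise), and lowered it in. It entered freely. The collar met the face at the expected height, with about 5 N of push.
- **Turning:** I turned the key clockwise until the moment rose from about 0.07–0.1 to 0.19 N m, with the jaw on the bar. The tool was then about 3° past square. I backed off about 2°, within the square's play, then opened the gripper and withdrew upwards.
- **Last checks:** The last wrist picture shows the key standing on its collar in the socket. Its crossbar is about 1–1.5° from the fixture's axis, with the limit at 8°, and the jaw is closed. The gripper was clear and the force near zero. The spacer and stepped block look untouched. The arm hid most of the carton in that picture, but I never went near it.
- **What disagreed:**
  - The wrist camera's calibration values shifted by about 1.5 mm between readings, so I used the newest together with the top and side views.
  - The stop was felt a few degrees later than the expected square position. Fixture angle estimates ranged from 14.1° to 15.3°, which is too small to explain all of it.

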